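Release the ferrule from the spring clamp into the scoop

ROBOT

A 7-joint arm with a two-finger parallel gripper is mounted at the origin on the work surface. World frame = base frame: x ahead of the robot, y to its left, z up, the work surface at z = 0. Lengths are in m, angles in rad, forces in N, time in s.
With the tool pointing down it reaches from about 0.4 to 0.85 m from the base axis. Payload 4.4 kg.
Tool frame: the origin (TCP) lies between the finger pads; the fingertips stand arm.nose_length ahead of it and the grasp point (between the pads) lies 11 mm behind it (arm.nose_length is the distance from the TCP to the fingertips, in m); z points along the fingers, y is the direction in which the jaws open and shut (so a half turn about z gives the same grasp; the last joint's range is limited). The gripper opens to 94 mm and grips with 3 to 60 N. Pads are 16 mm wide; open, the fingers measure 119 mm over their backs; the gripper's body (75 mm by 177 mm) begins 78 mm behind the grasp point.
Start: joints at [-1.275, 0.628, 0.038, 1.517, -0.027, 0.996, -0.02], TCP at [0.23, 0.608, 0.213] pointing down, gripper open.
Joint ranges: [-3.06, 3.06], [-0.37, 2.12], [-1.25, 1.32], [0.18, 2.47], [-1.1, 4.24], [0.23, 1.98], [-2.94, 2.94]. Speed limits (rad/s): [2.57, 2.57, 3.14, 3.14, 3.14, 3.14, 3.14].

INTERFACE

Orientations are given as a unit quaternion [x, y, z, w].
In Python, from station import arm, optics, ticket gives the robot as it stands.
- The arm moves only by the tool apply_moves, never from a script. Its argument "steps" is a list that holds one entry, the list of rows, each a list of 5 numbers: the opening, from -1 (shut) to 1 (fully open), then the shift along the world's x, y, z in mm, then the turn about the world's z in degrees. A call has 1 to 8 rows; each row is the pose to reach, as a shift and turn from the pose measured when the call began; what a row does not reach only later rows make up. A row lasts 1/8 s, in which the tool goes at most 62.5 mm and 10.7 degrees, less where a joint would pass 70% of its speed; a pose out of reach is approached as far as the arm can. A call with a gripper value outside its range is refused whole. The fingers move at their own pace and stop on an object; the grip force is fixed at half the most. Time passes only in rows, so rows that repeat a pose let the fingers close. It gives the time, the measured TCP pose, the force and the opening at its end, in the units of the state.
- arm.state(): the state, without advancing time (a new reading comes with each control period).
- optics.camera(name): name is "side" or "top" or "wrist"; returns a dict with "color" (480x640x3 uint8, red, green, blue), "camera_matrix" (3x3 intrinsics, pixels), "T" (4x4, takes a point from camera to world coordinates); the wrist camera has in their place "T_tool_cam" (4x4, takes a point from camera to tool coordinates, whose origin is the TCP and whose axes are the flange's). Camera axes: x right, y up, looking along -z (the intrinsics and any distortion apply to the point x, -y, -z); pixel columns grow to the right and rows downward; lengths in m; the calibration is good to about 2 mm. A picture is of the moment at which its call begins: read the wrist's pose just before it. There is no depth.
- ticket.hand_in(): hands the job in, once; it reports no verdict.
The state is a dict: "time": time; "joints": joint angles; "qvel": joint speeds; "effort": joint torques, N m; "tcp_pos": TCP position; "tool_rot": TCP orientation; "wrist_force": force on the tool from outside, world axes, zero at the start; "torque": the same for the moment, N m; "gripper_width": opening from 0.0 (shut) to 1.0 (fully open).
Only numpy, scipy, OpenCV 4.12 (cv2) and the standard library are available. Lean on these libraries where they do the work, as an engineer would, in place of code of your own. Each camera call takes 0.05 s, during which the arm holds its last target. There are 200 camera calls.

TASK

Move the tin that stands in front of the copper ferrule's clamp block out of the way, leaving it upright on the table, and stand the yellow scoop on the table with its low front edge under that block's chute. Then press that block's clamp lever open so that the ferrule rolls out into the scoop, and keep hold of the lever's return: ease it back until it is fully shut, never letting it snap back. Leave the other clamp shut with the valve stem in it, and do not disturb anything else on the table.

Things in the scene. Friction and masses are not known exactly. Their poses are not given: they have to be found in the camera images.
- ferrule_clamp: dark steel socket block fixed to the table, holding the copper ferrule; a twin stands on the other side. Origin: at table level. x axis (level) points from chute to lever handle, z up. In mm: base x -30 to 56, y -59 to 59, 36 high; rear block and two posts at x 5 to 35 rise to z 120 and carry the lever hinge. The ferrule lies across a trough sloping 15 degrees down to -x, at x -15, z 73.
- chute_lip (a point): middle of the chute's lip on the ferrule's block, on its floor: block x -65, y 0, z 42 mm. The chute is 98 mm wide with side walls up to z 57 at the lip; it juts out over free table: its underside is at z 34 at the lip, and the space below is open back to block x -30.
- ferrule_lever (a joint): clamp lever of the ferrule's block: 0 = shut (cross bar in front of the ferrule), grows as the handle behind the hinge is pressed down; stop at 0.85 rad. The ferrule rolls out by about 0.5; 0.7 is plenty. A spring always drives it shut: 0.25 N m at 0, 0.6 N m at 0.7 (4 to 10 N on the pad). Let go when open, it snaps back; ease it back at well under 2 rad/s.
- ferrule_lever_hinge (a point): point on the hinge axis of the ferrule's lever, mid-width (block x 20, y 0, z 107 mm)
- ferrule_lever_pad (a point): where to press: middle of the upper face of the black pad on the handle, 70 mm along the handle from the hinge and 5 mm above its axis. Pad 42 mm along the handle, 36 wide. Shut, the handle rises at 25 degrees (0.436 rad) towards the block's +x (pad at block x 81, z 141); at 0.7 rad it slopes 15 degrees down (x 89, z 94), nothing below it.
- ferrule: tarnished copper sleeve with a collar at each end, 80 mm long, 34 mm across the collars, 0.12 kg, lying level in its clamp. Origin at its centre, y axis along its length.
- scoop: yellow plastic parts scoop, 120 mm long (x), 130 wide (y), 0.3 kg, flat bottom, 4 mm walls: front (+x) 22 mm high, sides 30, back 50. Origin: centre of underside. A post on the back wall carries a level handle bar over the tray, 22 mm thick, x -56 to +29, axis at z 108. To catch the ferrule: origin at block x -92 to -113, within 15 mm of centre, x axes aligned; slide it in from the front.
- scoop_grip (a point): a point on the axis of the scoop's handle bar, above its centre of mass (scoop x -12, y 0, z 108 mm)
- tin: plain upright metal can, 54 mm diameter, 95 mm high, 0.22 kg, in front of the ferrule's chute where the scoop has to go. Origin: centre of its underside. There is free table for it further out on its own side: world x 0.42 to 0.47 m, about 150 mm further from the table's middle line than where it starts.
- stem_clamp: the twin socket block with its own lever, same size and axes; holds the brass valve stem. Leave alone.
- stem_lever (a joint): lever of the twin block, 0 = shut. Must stay shut.
- stem: brass valve stem, 80 mm long with a disc of 34 mm at each end and a thin shank between, in the twin clamp. Origin at its centre. Must stay there.
- jar: glass jar with steel lid, 60 mm diameter, 85 mm high, in front of the twin block. Origin: centre of underside. Leave alone.
- canister: tall steel canister, 104 mm diameter, 190 mm high, with a galvanized funnel on top (144 mm wide, total height 275 mm), between and behind the blocks. Origin: centre of underside. Leave alone.
- oil: upright grey oil bottle, 64 mm diameter, 190 mm high, at one outer side. Origin: centre of underside. Leave alone.
- cap: domed galvanized pipe cap, 64 mm diameter, 55 mm high, at the other outer side. Origin: centre of underside. Leave alone.
- nut: large chrome hex nut, 66 mm over corners, 28 mm high, lying flat on the outer side of one block. Origin: centre of underside. Leave alone.
- bearing: plain steel ring (bearing race), 66 mm diameter, 22 mm high, lying flat on the outer side of the other block. Origin: centre of underside. Leave alone.
Mind the look-alikes: they are no part of the job. What is shaped like the tin but brown is not meant.

How it is judged:
On the way, in this order (a step that is already met when the one before it is completed fails the run):
1. with the scoop standing level under the chute, the ferrule's clamp lever is swung away from shut while the ferrule is still in the clamp (value of joint ferrule_lever above 0.1 rad and x of ferrule in the frame of ferrule_clamp above -0.05 m and x of scoop in the frame of ferrule_clamp above -0.13 m and y of scoop in the frame of ferrule_clamp between -0.04 and 0.04 m and height (world z) of scoop below 0.01 m and angle between scoop's own z axis and vertical below 0.1 rad), for 0.02 s.
2. the ferrule lies in the scoop (x of ferrule in the frame of scoop between -0.06 and 0.06 m and y of ferrule in the frame of scoop between -0.065 and 0.065 m and z of ferrule in the frame of scoop below 0.032 m), for 0.2 s.
At the end, for the whole second after the job is handed in: The ferrule lies at rest in the scoop, the scoop stands level on the table (within 0.1 rad and 10 mm), both clamp levers are shut (under 0.05 rad), and the tin stands upright and still on the table (within 0.1 rad and 10 mm) (all of step 2 and value of joint each of ferrule_lever, stem_lever below 0.05 rad and height (world z) of each of scoop, tin below 0.01 m and angle between each of scoop, tin's own z axis and vertical below 0.1 rad and linear speed of each of scoop, tin below 0.02 m/s and linear speed of ferrule below 0.05 m/s and height (world z) of tin above -0.01 m); the robot touches nothing.
It fails at once if the ferrule's lever snaps back (returns faster than 2.5 rad/s) (velocity of joint ferrule_lever below -2.5 rad/s).
It fails at once if the other clamp is opened or the valve stem leaves it (value of joint stem_lever above 0.15 rad or distance of stem from where it was at the start of the episode above 0.03 m).
It fails at once if the tin is knocked over (angle between tin's own z axis and vertical above 0.7 rad).
It fails at once if a bystander is shifted by more than 40 mm or tipped (distance of any of jar, canister, oil, cap, nut, bearing from where it was at the start of the episode above 0.04 m or angle between any of jar, canister, oil's own z axis and vertical above 0.5 rad).
It also fails if it takes over 72 s, if anything falls off the work surface, if the arm or the gripper's body presses on something with over 40 N, if the wrist force passes 120 N, or if a joint passes its speed limit or range.

## Working session

There is one attempt and no reset: what is moved stays moved. The work goes in short steps, Python scripts to look and compute and a tool call to move; the robot and the scene stay as the last step left them, time stands still between calls to the robot, and variables do not carry over. Pictures are saved under pics/ and viewed, about 8 in all and at most 12, crops included, and the job is handed in when it is done.

Besides the shell and the picture viewer there is one more tool, called after "Emit:" as name(argument=value, ...), one argument or row to a line, values as JSON. apply_moves: Moves the arm, as the interface text tells. Its arguments: {"type":"object","properties":{"steps":{"type":"array","items":{"type":"array","items":{"type":"array","items":{"type":"number"}}}}},"required":["steps"]}

```bash
ls; mkdir -p pics; cat > h.py <<'E'
import numpy as np, cv2
from station import arm, optics, ticket
from scipy.spatial.transform import Rotation as R
def cam(n):
    s=arm.state(); c=optics.camera(n)
    if n=="wrist":
        T=np.eye(4); T[:3,:3]=R.from_quat(s["tool_rot"]).as_matrix(); T[:3,3]=s["tcp_pos"]; c["T"]=T@c["T_tool_cam"]
    return c
def save(c,f): cv2.imwrite("pics/"+f,c["color"][:,:,::-1])
def ray(c,u,v):
    K=c["camera_matrix"]; d=np.linalg.solve(K,[u,v,1.]); d=np.array([d[0],-d[1],-d[2]])
    return c["T"][:3,3], c["T"][:3,:3]@d
def at(c,u,v,z):
    o,d=ray(c,u,v); return o+d*(z-o[2])/d[2]
def px(c,P):
    P=np.atleast_2d(P); q=(P-c["T"][:3,3])@c["T"][:3,:3]; q=q*[1,-1,-1]; w=q@c["camera_matrix"].T; return w[:,:2]/w[:,2:]
E
python3 - <<'E'
from h import *
import pickle
print(arm.state(), arm.nose_length)
for n in("top","side"):
    c=cam(n); save(c,n+"0.png"); print({k:v for k,v in c.items() if k!="color"}); pickle.dump(c,open(n+"0.pkl","wb"))
E
```

```text
pics
{'time': 0.0, 'joints': array([-1.2747959 ,  0.62932439,  0.03844988,  1.51836723, -0.02698148,
        0.9962758 , -0.02000369]), 'qvel': array([ 1.06958709e-03,  2.77873137e-04,  3.70594948e-04,  2.21869585e-03,
       -6.72242769e-04, -9.26539769e-04, -5.57504294e-05]), 'effort': array([ 2.68445374e-04, -5.49736333e+01,  1.14353299e+00, -1.86632288e+01,
       -5.22218761e-02,  2.36435886e-02,  1.21563503e-04]), 'tcp_pos': array([0.2298267 , 0.60732047, 0.21256859]), 'tool_rot': array([ 1.79915093e-01,  9.83681705e-01, -9.16779338e-04, -1.45603327e-04]), 'wrist_force': array([0.13345517, 1.00046113, 0.67449749]), 'torque': array([ 0.02742885, -0.00102261, -0.04849569]), 'gripper_width': 0.9995608948510802} 0.008
{'camera_matrix': array([[620.46364819,   0.        , 320.66967666],
       [  0.        , 620.46364819, 243.31880078],
       [  0.        ,   0.        ,   1.        ]]), 'T': array([[-1.64522342e-03,  9.89431224e-01, -1.44993608e-01,
         3.54976710e-01],
       [-9.99929332e-01,  7.94138458e-05,  1.18879841e-02,
         1.35479412e-02],
       [ 1.17738571e-02,  1.45002920e-01,  9.89361172e-01,
         1.38149762e+00],
       [ 0.00000000e+00,  0.00000000e+00,  0.00000000e+00,
         1.00000000e+00]])}
{'camera_matrix': array([[504.5425576 ,   0.        , 316.67838615],
       [  0.        , 504.5425576 , 236.7178118 ],
       [  0.        ,   0.        ,   1.        ]]), 'T': array([[ 0.98337417,  0.11926312, -0.13693632,  0.38678096],
       [-0.18155363,  0.63044214, -0.7547059 , -0.803479  ],
       [-0.00367815,  0.76701957,  0.64161316,  0.78653309],
       [ 0.        ,  0.        ,  0.        ,  1.        ]])}
```

View pics/top0.png

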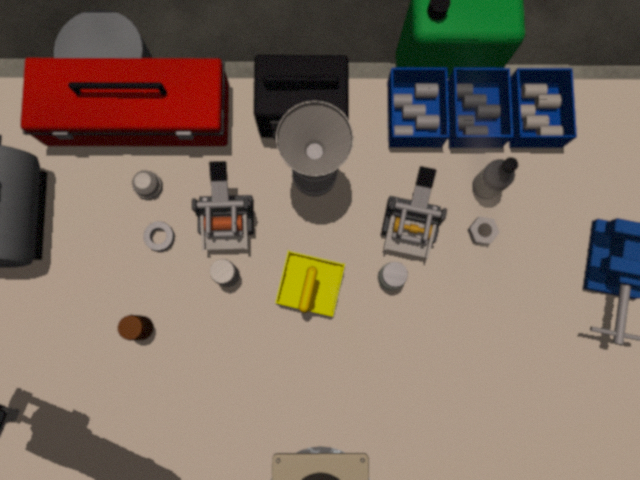

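View pics/side0.png

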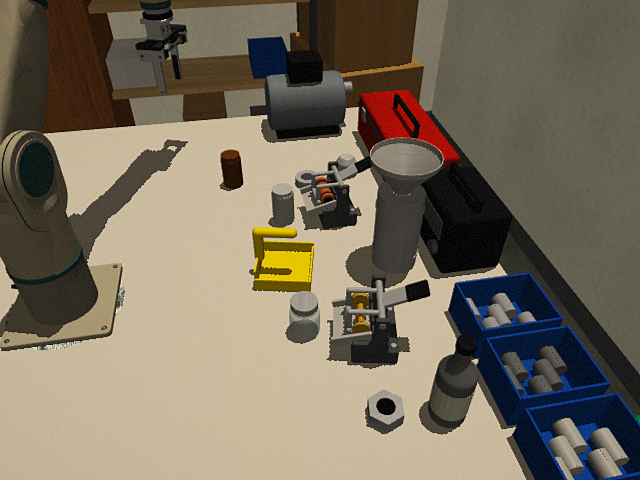

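Pictures so far: 2. The copper ferrule is in the left block, top (228,223) and side (322,190). What could be taken for the tin:
- plain grey can at top (223,272), side (283,205)
- brown can at (135,327), excluded by the task
- pipe cap at (146,183)
- jar at (393,277), in front of the brass block

I choose the can at (223,272) and will check it in a close crop.

```bash
python3 - <<'E'
from h import *
import pickle
c=pickle.load(open("top0.pkl","rb"))
im=c["color"][150:330,120:360,::-1]
cv2.imwrite("pics/crop1.png",cv2.resize(im,None,fx=3.3,fy=3.3,interpolation=cv2.INTER_CUBIC))
for n,u,v,z in[("tin top",223,270,.095),("brown",130,326,.095),("ferr",228,223,.075),("pad",218,171,.14),("jar",393,273,.085),("bearing",159,236,.02),("cap",146,181,.055)]: print(n,at(c,u,v,z).round(3))
E
```

```text
tin top [0.487 0.201 0.095]
brown [0.372 0.389 0.095]
ferr [0.59  0.196 0.075]
pad [0.687 0.209 0.14 ]
jar [ 0.482 -0.154  0.085]
bearing [0.571 0.355 0.02 ]
cap [0.687 0.379 0.055]
```

View pics/crop1.png

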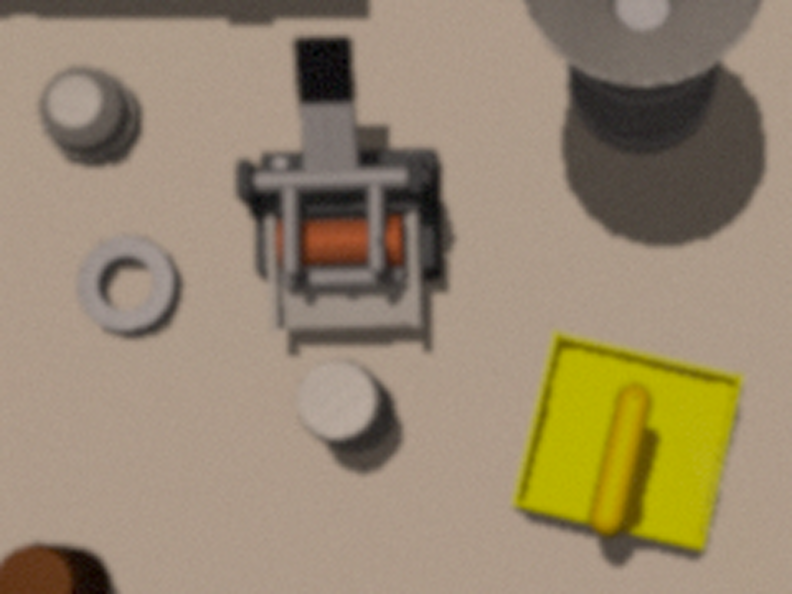

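Picture 3: the plain can (top centre at crop (340,400)) stands in front of the copper ferrule's chute, so it is the tin. The scoop's post is at its robot-side end (608,520), so its low front faces away from the robot.

```bash
python3 - <<'E'
from h import *
import pickle
from scipy.optimize import least_squares
c=pickle.load(open("top0.pkl","rb"))
def fit(obj,pix,x0):
    obj=np.array(obj,float)/1000; pix=np.array(pix)/3.3+[120,150]
    def W(p):
        C,S=np.cos(p[2]),np.sin(p[2]); return np.c_[p[0]+C*obj[:,0]-S*obj[:,1],p[1]+S*obj[:,0]+C*obj[:,1],obj[:,2]]
    r=least_squares(lambda p:(px(c,W(p))-pix).ravel(),x0,loss="soft_l1"); print(r.x.round(4),np.degrees(r.x[2]).round(1)); print((px(c,W(r.x))-pix).round(1).tolist())
    return r.x
b=fit([(100.4,18,150),(100.4,-18,150),(62.3,18,132),(62.3,-18,132),(-15,40,78),(-15,-40,78),(-65,49,57),(-65,-49,57)],
 [(295,40),(350,38),(302,102),(355,100),(277,240),(405,243),(278,327),(424,327)],[.6,.2,0])
s=fit([(-60,65,50),(60,65,22),(60,-65,22),(-60,-65,50),(-56,0,119),(29,0,119)],[(515,508),(557,335),(742,377),(702,552),(606,533),(633,385)],[.45,.03,-.2])
def w(p,v): C,S=np.cos(p[2]),np.sin(p[2]); return (p[0]+C*v[0]-S*v[1],p[1]+S*v[0]+C*v[1])
print("grip",w(s,(-.012,0)),"goal",w(b,(-.103,0)),"goalgrip",w(b,(-.115,0)),"pad",w(b,(.081,0)),"lip",w(b,(-.065,0)))
print("tin",at(c,340/3.3+120,400/3.3+150,.095))
E
```

```text
[0.6039 0.2046 0.0353] 2.0
[[-0.3, -0.3], [0.7, -0.3], [-0.7, 1.2], [0.7, 1.3], [1.0, 1.3], [-0.1, -0.9], [-1.5, -0.3], [-0.1, -1.9]]
[ 0.4629  0.0204 -0.2243] -12.9
[[-1.9, 0.1], [-1.3, 0.0], [0.1, 0.3], [0.8, 0.4], [0.1, -3.9], [1.3, 0.3]]
grip (np.float64(0.4512355057391863), np.float64(0.023115467499045257)) goal (np.float64(0.500927410306494), np.float64(0.2009800207015967)) goalgrip (np.float64(0.4889348800775422), np.float64(0.2005566783960373)) pad (np.float64(0.6848128738170889), np.float64(0.20747126938684105)) lip (np.float64(0.5389037560315082), np.float64(0.20232060466920151))
tin [0.48491429 0.20111038 0.095     ]
```

Emit:
apply_moves(
  steps=[
    [[1,30,-48,0,3],[1,66,-105,0,6],[1,102,-162,0,9],[1,138,-220,0,12],[1,174,-277,0,15],[1,210,-334,0,18],[1,240,-382,0,21],[1,255,-406,0,21]],
  ],
)

```text
time: 1.1
tcp_pos: [0.4859, 0.1985, 0.2125]
tool_rot: [-0.001, 1.0, -0.001, -0.0]
wrist_force: [-0.7, -0.1, -0.9]
gripper_width: 0.997
```

```bash
python3 - <<'E'
from h import *
c=cam("wrist"); save(c,"w1.png"); print(c["T"].round(3), px(c,[[.485,.201,.095],[.539,.2023,.042],[.685,.2075,.141]]))
E
```

```text
[[-0.004 -0.958 -0.287  0.401]
 [ 1.    -0.005  0.001  0.2  ]
 [-0.002 -0.287  0.958  0.384]
 [ 0.     0.     0.     1.   ]] [[315.51205789 230.96276431]
 [316.39343066 271.02685378]
 [322.47170498 490.18454265]]
```

View pics/w1.png

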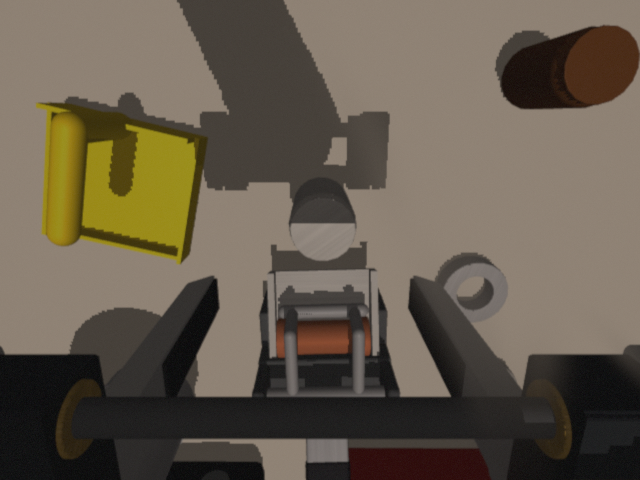

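Picture 4 (wrist): the tin's top is at (323,228), between the fingers and in front of the copper block (lip at 271–373). The projection agrees to about 4 mm. I descend and grip.

Emit:
apply_moves(
  steps=[
    [[1,0,4,-55,0],[1,0,4,-110,0],[1,0,4,-150,0],[1,0,4,-160,0],[-0.1,0,4,-160,0],[-0.1,0,4,-160,0],[-0.1,0,4,-160,0],[-0.1,0,4,-160,0]],
  ],
)

```text
time: 2.15
tcp_pos: [0.4911, 0.1974, 0.0539]
tool_rot: [0.002, 1.0, -0.002, 0.003]
wrist_force: [-0.1, 2.8, 2.2]
gripper_width: 0.611
```

Emit:
apply_moves(
  steps=[
    [[-0.1,0,0,0,0],[-0.1,0,0,0,0]],
  ],
)

```text
time: 2.4
tcp_pos: [0.4908, 0.1968, 0.054]
tool_rot: [0.003, 1.0, -0.002, 0.003]
wrist_force: [-0.7, 0.7, 3.1]
gripper_width: 0.568
```

Emit:
apply_moves(
  steps=[
    [[-0.1,0,0,15,0],[-0.1,0,0,30,0],[-0.1,-4,25,35,0],[-0.1,-10,60,35,0],[-0.1,-18,95,35,0],[-0.1,-24,130,35,0],[-0.1,-26,148,35,0],[-0.1,-26,148,35,0]],
  ],
)

```text
time: 3.4
tcp_pos: [0.4647, 0.3457, 0.0894]
tool_rot: [0.002, 1.0, -0.002, 0.003]
wrist_force: [0.6, 0.1, -2.1]
gripper_width: 0.566
```

Emit:
apply_moves(
  steps=[
    [[-0.1,0,0,-10,0],[-0.1,0,0,-20,0],[-0.1,0,0,-28,0],[-0.1,0,0,-32,0],[-0.1,0,0,-34,0],[-0.1,0,0,-35,0]],
  ],
)

```text
time: 4.15
tcp_pos: [0.4648, 0.3458, 0.0544]
tool_rot: [0.002, 1.0, -0.002, 0.003]
wrist_force: [0.5, 0.1, -1.7]
gripper_width: 0.564
```

Emit:
apply_moves(
  steps=[
    [[-0.1,0,0,-1,0],[-0.1,0,0,-2,0]],
  ],
)

```text
time: 4.4
tcp_pos: [0.4651, 0.346, 0.0539]
tool_rot: [0.002, 1.0, -0.002, 0.004]
wrist_force: [-2.3, -1.6, 15.9]
gripper_width: 0.567
```

Emit:
apply_moves(
  steps=[
    [[-0.1,0,0,1,0],[0.5,0,0,1,0],[1,0,0,1,0],[1,0,0,1,0],[1,0,0,30,0],[1,0,0,80,0],[1,0,0,130,0],[1,0,0,160,0]],
  ],
)

```text
time: 5.4
tcp_pos: [0.4659, 0.3465, 0.2165]
tool_rot: [0.002, 1.0, -0.001, 0.005]
wrist_force: [0.1, 1.3, 0.3]
gripper_width: 0.994
```

Emit:
apply_moves(
  steps=[
    [[1,-2,-40,0,-2],[1,-4,-90,0,-4],[1,-6,-145,0,-6],[1,-8,-200,0,-8],[1,-10,-255,0,-10],[1,-12,-300,0,-12],[1,-14,-322,0,-13],[1,-14,-322,0,-13]],
  ],
)

```text
time: 6.4
tcp_pos: [0.4517, 0.0229, 0.2166]
tool_rot: [0.117, 0.993, -0.002, 0.005]
wrist_force: [-0.0, 0.9, -0.2]
gripper_width: 1.001
```

```bash
python3 - <<'E'
from h import *
c=cam("wrist"); t=cam("top")
a=c["color"]; b=cv2.resize(t["color"][150:330,100:360],None,fx=1.8,fy=1.8)
cv2.imwrite("pics/w2.png",np.hstack([cv2.resize(a,(400,300)),cv2.resize(b,(400,300))])[:,:,::-1]); save(c,"w2f.png")
print(arm.state()["tcp_pos"])
h=cv2.cvtColor(a,cv2.COLOR_RGB2HSV); m=cv2.inRange(h,(12,120,40),(35,255,255)); 
E
```

```text
[0.45202358 0.02550027 0.21652243]
```

View pics/w2.png

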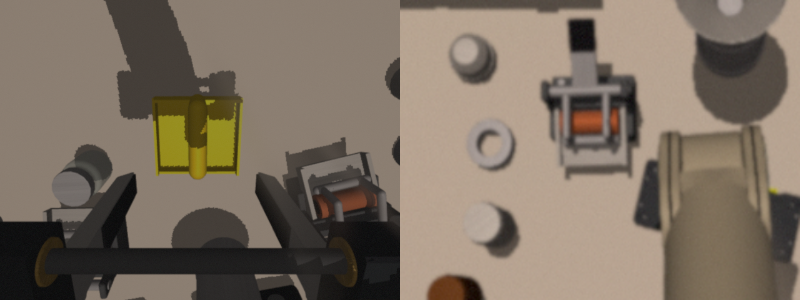

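Picture 5: the tin stands upright at its new place, and the scoop bar at (198,135) is centred between the fingers (centre 197).

Emit:
apply_moves(
  steps=[
    [[1,0,-2,-50,0],[1,0,-2,-100,0],[1,0,-2,-119,0],[-1,0,-2,-119,0],[-1,0,-2,-119,0],[-1,0,-2,-119,0],[-1,0,-2,-119,0],[-1,0,-2,-119,0]],
  ],
)

```text
time: 7.5
tcp_pos: [0.4523, 0.0235, 0.098]
tool_rot: [0.114, 0.993, -0.001, 0.005]
wrist_force: [-0.7, -0.3, 0.5]
gripper_width: 0.506
```

Emit:
apply_moves(
  steps=[
    [[-1,0,0,0,0],[-1,0,0,0,0],[-1,0,0,0,0],[-1,0,0,0,0]],
  ],
)

```text
time: 8.0
tcp_pos: [0.4526, 0.024, 0.098]
tool_rot: [0.114, 0.993, -0.001, 0.005]
wrist_force: [0.3, 1.9, -0.2]
gripper_width: 0.227
```

Emit:
apply_moves(
  steps=[
    [[-1,0,0,8,0],[-1,0,0,18,0],[-1,-3,20,20,2],[-1,-5,55,20,5],[-1,-7,90,20,8],[-1,-8,125,20,11],[-1,-9,155,20,14],[-1,-9,178,20,15]],
  ],
)

```text
time: 9.0
tcp_pos: [0.4433, 0.2032, 0.1185]
tool_rot: [-0.017, 1.0, 0.0, 0.005]
wrist_force: [1.0, -0.5, -2.9]
gripper_width: 0.223
```

```bash
python3 - <<'E'
from h import *
import numpy as np
print(arm.state()["tcp_pos"],arm.state()["wrist_force"])
c=cam("wrist"); s=cam("side")
cv2.imwrite("pics/w3.png",np.hstack([cv2.resize(c["color"],(400,300)),cv2.resize(s["color"][100:280,200:440],(400,300))])[:,:,::-1]); 
E
```

```text
[0.44332836 0.20324595 0.11852283] [ 1.04950883 -0.46439744 -2.92584558]
```

View pics/w3.png

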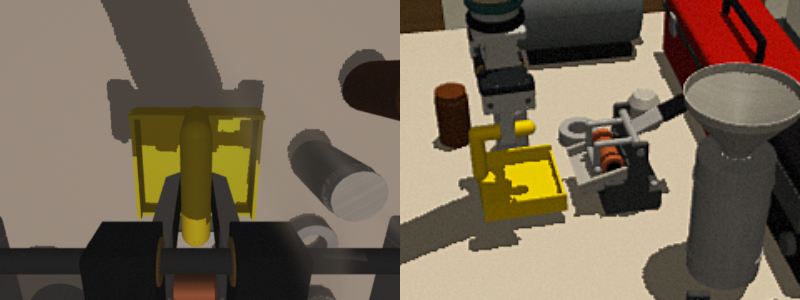

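Picture 6: the scoop hangs level, lined up in front of the chute, and the tin stands clear of it.

Emit:
apply_moves(
  steps=[
    [[-1,0,0,-8,0],[-1,0,0,-15,0],[-1,0,0,-18,0],[-1,8,0,-18,0],[-1,22,1,-18,0],[-1,36,1,-18,0],[-1,44,2,-18,0],[-1,46,2,-18,0]],
  ],
)

```text
time: 10.1
tcp_pos: [0.4903, 0.2071, 0.1005]
tool_rot: [-0.018, 1.0, 0.001, 0.006]
wrist_force: [0.0, 0.3, -3.5]
gripper_width: 0.23
```

Emit:
apply_moves(
  steps=[
    [[-1,0,0,-1,0],[-1,0,0,-2,0],[-1,0,0,-3,0]],
  ],
)

```text
time: 10.48
tcp_pos: [0.4902, 0.2078, 0.0978]
tool_rot: [-0.019, 1.0, 0.002, 0.006]
wrist_force: [-1.6, 1.0, 3.3]
gripper_width: 0.227
```

Emit:
apply_moves(
  steps=[
    [[-0.2,0,0,0,0],[0.2,0,0,0,0],[0.4,0,0,0,0],[0.4,0,0,0,0],[0.4,0,0,40,0],[0.4,0,0,90,0],[0.4,-50,0,130,0],[0.4,-100,0,130,0]],
  ],
)

```text
time: 11.48
tcp_pos: [0.3911, 0.2087, 0.2303]
tool_rot: [-0.018, 1.0, 0.003, 0.009]
wrist_force: [1.0, 0.6, -0.8]
gripper_width: 0.701
```

```bash
python3 - <<'E'
from h import *
import numpy as np, pickle
print(arm.state()["tcp_pos"])
t=cam("top");pickle.dump(t,open("top1.pkl","wb")); c=cam("wrist"); pickle.dump(c,open("w4.pkl","wb"))
cv2.imwrite("pics/w4.png",np.hstack([cv2.resize(t["color"][150:330,150:310],None,fx=2.5,fy=2.5,interpolation=cv2.INTER_CUBIC),cv2.resize(c["color"],(400,300))[:, :].repeat(1,0) if 0 else cv2.resize(c["color"],(400,450))])[:,:,::-1]); 
E
```

```text
[0.39107174 0.20869411 0.23027281]
```

View pics/w4.png

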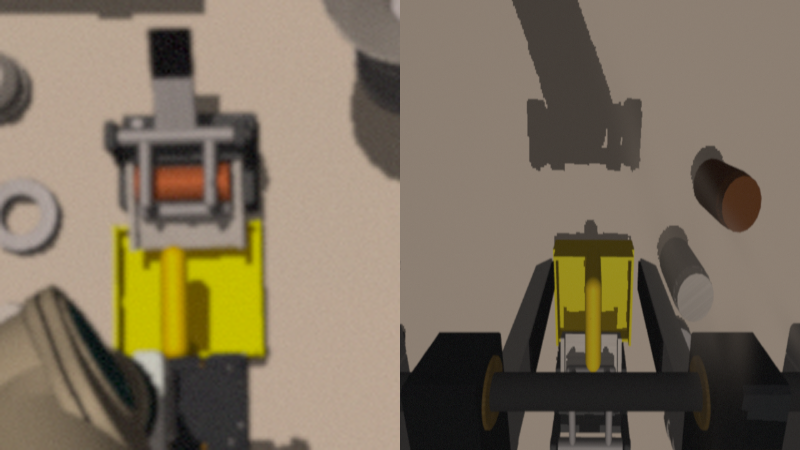

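Picture 7: the scoop sits centred under the chute, with margins of 15 px on each side and about 20 mm of overlap. The tin stands upright. Next I check funnel clearance for the press.

```bash
python3 - <<'E'
from h import *
import pickle
c=pickle.load(open("top0.pkl","rb"))
print("funnel edges",at(c,278,138,.275),at(c,351,138,.275),"toolbox",at(c,210,145,.0), "block box",at(c,255,100,.15))
E
```

```text
funnel edges [0.71372737 0.07874347 0.275     ] [ 0.71402065 -0.05617461  0.275     ] toolbox [0.7858692  0.25102122 0.        ] block box [0.8358254  0.13444757 0.15      ]
```

Emit:
apply_moves(
  steps=[
    [[-1,30,0,10,0],[-1,80,1,10,0],[-1,135,2,10,0],[-1,190,3,10,0],[-1,245,4,10,0],[-1,285,4,10,0],[-1,297,4,10,0],[-1,297,4,0,0]],
  ],
)

```text
time: 12.58
tcp_pos: [0.6833, 0.2106, 0.2274]
tool_rot: [-0.02, 1.0, 0.001, 0.005]
wrist_force: [-0.7, 0.2, -0.1]
gripper_width: 0.009
```

Emit:
apply_moves(
  steps=[
    [[-1,0,0,-20,0],[-1,0,0,-40,0],[-1,0,0,-55,0],[-1,0,0,-60,0],[-1,0,0,-60,0]],
  ],
)

```text
time: 13.2
tcp_pos: [0.6831, 0.2107, 0.1673]
tool_rot: [-0.02, 1.0, 0.001, 0.005]
wrist_force: [-0.6, 0.0, 0.6]
gripper_width: 0.003
```

```bash
python3 - <<'E'
from h import *
print(arm.state()["tcp_pos"],arm.state()["wrist_force"],arm.state()["gripper_width"])
c=cam("wrist"); s=cam("side")
cv2.imwrite("pics/w5.png",np.hstack([cv2.resize(c["color"],(400,300)),cv2.resize(s["color"][100:265,250:470],(400,300),interpolation=cv2.INTER_CUBIC)])[:,:,::-1]); 
E
```

```text
[0.68314625 0.21065702 0.16731116] [-0.60161018  0.04435669  0.59822213] 0.002724369828468856
```

View pics/w5.png

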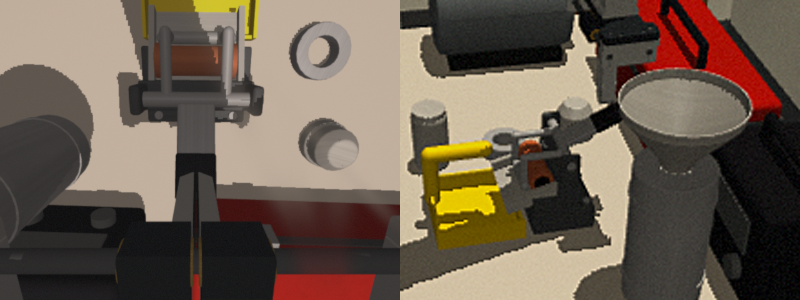

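Picture 8: the closed fingers are centred over the black pad at wrist (196,170), and tip and handle are clear of the funnel. I press slowly.

Emit:
apply_moves(
  steps=[
    [[-1,3,0,-6,0],[-1,4,0,-12,0],[-1,4,0,-18,0],[-1,4,0,-24,0]],
  ],
)

```text
time: 13.8
tcp_pos: [0.6894, 0.2109, 0.1451]
tool_rot: [-0.02, 1.0, 0.002, 0.008]
wrist_force: [1.8, -0.7, 4.8]
gripper_width: 0.003
```

Emit:
apply_moves(
  steps=[
    [[-1,0,0,-6,0],[-1,-1,0,-12,0],[-1,-1,0,-18,0],[-1,-1,0,-24,0],[-1,-1,0,-30,0],[-1,-1,0,-35,0],[-1,-1,0,-38,0],[-1,-1,0,-38,0]],
  ],
)

```text
time: 14.8
tcp_pos: [0.6929, 0.2111, 0.1096]
tool_rot: [-0.02, 1.0, 0.002, 0.012]
wrist_force: [4.9, 0.4, 7.0]
gripper_width: 0.005
```

Emit:
apply_moves(
  steps=[
    [[-1,0,0,0,0],[-1,0,0,0,0],[-1,0,0,0,0],[-1,0,0,0,0]],
  ],
)

```text
time: 15.3
tcp_pos: [0.6934, 0.2112, 0.1109]
tool_rot: [-0.02, 1.0, 0.003, 0.013]
wrist_force: [-1.6, 0.4, 8.9]
gripper_width: 0.007
```

```bash
python3 - <<'E'
from h import *
c=cam("wrist"); s=cam("side")
cv2.imwrite("pics/w6.png",np.hstack([cv2.resize(c["color"],(400,300)),cv2.resize(s["color"][100:265,250:470],(400,300),interpolation=cv2.INTER_CUBIC)])[:,:,::-1]); 
E
```

```text
(no output)
```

View pics/w6.png

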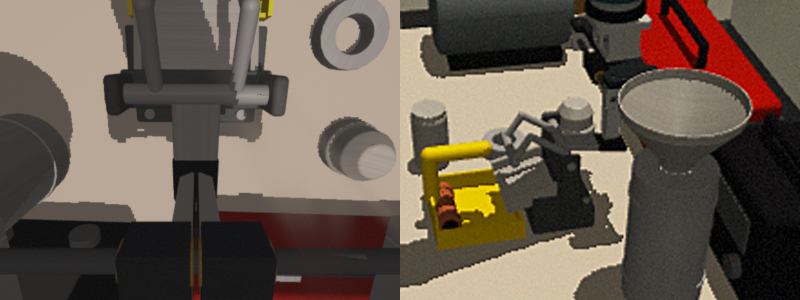

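Picture 9: the ferrule lies in the scoop (side crop (447,205)) and the lever is held open. Now I ease it back slowly.

Emit:
apply_moves(
  steps=[
    [[-1,0,0,3,0],[-1,0,0,7,0],[-1,-1,0,11,0],[-1,-1,0,15,0],[-1,-2,0,19,0],[-1,-2,0,23,0],[-1,-3,0,26,0],[-1,-3,0,28,0]],
  ],
)

```text
time: 16.4
tcp_pos: [0.6897, 0.2111, 0.1388]
tool_rot: [-0.02, 1.0, 0.002, 0.012]
wrist_force: [-1.6, -0.2, 4.3]
gripper_width: 0.004
```

Emit:
apply_moves(
  steps=[
    [[-1,0,0,3,0],[-1,0,0,6,0],[-1,-1,0,9,0],[-1,-1,0,12,0],[-1,-1,0,14,0],[-1,-1,0,16,0],[-1,-1,0,18,0],[-1,-1,0,20,0]],
  ],
)

```text
time: 17.4
tcp_pos: [0.6897, 0.211, 0.1591]
tool_rot: [-0.019, 1.0, 0.003, 0.013]
wrist_force: [1.1, 0.8, -1.3]
gripper_width: 0.007
```

Emit:
apply_moves(
  steps=[
    [[-1,0,0,3,0],[-1,0,0,8,0],[-1,0,0,25,0],[-1,0,0,60,0],[-1,0,0,90,0],[-1,-50,0,100,0],[-1,-110,0,100,0],[-1,-170,0,100,0]],
  ],
)

```text
time: 18.4
tcp_pos: [0.5184, 0.2112, 0.2605]
tool_rot: [-0.019, 1.0, 0.003, 0.014]
wrist_force: [0.2, 0.4, 0.1]
gripper_width: 0.006
```

Emit:
apply_moves(
  steps=[
    [[-1,-50,0,0,0],[-1,-100,0,0,0],[-1,-130,0,0,0],[-1,-130,0,0,0],[-1,-130,0,0,0],[-1,-130,0,0,0],[-1,-130,0,0,0],[-1,-130,0,0,0]],
  ],
)

```text
time: 19.4
tcp_pos: [0.3888, 0.2111, 0.2603]
tool_rot: [-0.019, 1.0, 0.003, 0.014]
wrist_force: [0.4, -0.0, 0.5]
gripper_width: 0.003
```

```bash
python3 - <<'E'
from h import *
print(arm.state()["tcp_pos"])
c=cam("top"); s=cam("side")
cv2.imwrite("pics/w7.png",np.hstack([cv2.resize(c["color"][140:340,110:310],(400,400),interpolation=cv2.INTER_CUBIC),cv2.resize(s["color"][90:290,230:430],(400,400),interpolation=cv2.INTER_CUBIC)])[:,:,::-1]); 
E
```

```text
[0.38877987 0.21112572 0.26031332]
```

View pics/w7.png

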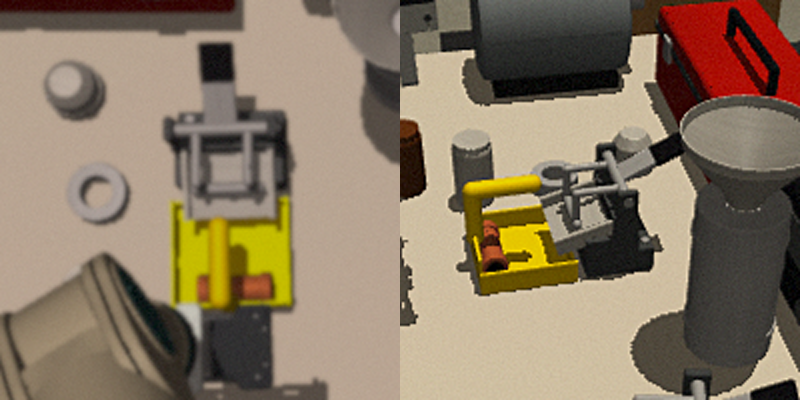

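Picture 10: the ferrule lies at the back of the scoop and the lever pad is back at its first pixel position (217,162). The tin is upright, and the arm is clear of everything.

```bash
python3 -c "
from h import *
print(ticket.hand_in())"
```

```text
the job is handed in; nothing more can be done
None
```

The job is handed in; `hand_in()` reports no verdict. It took about 19.5 s of robot time.

- **Tin:** I carried it to about (0.465, 0.346) m. It stood upright there in the last side picture.
- **Scoop:** I placed it under the chute of the copper ferrule's block, with about 20 mm of overlap. The picture taken before pressing showed it centred.
- **Ferrule and lever:** I pressed the lever open to roughly 0.65 rad, estimated from tool height, and the ferrule rolled into the scoop. I eased the lever back at no more than about 0.6 rad/s, estimated from the commanded steps. The contact force had fallen to about zero before I lifted off.

In the last pictures the ferrule lay flat against the scoop's back wall. The lever pad was back within 1 px of where it started, and the arm was clear of everything. I touched nothing on the stem clamp's side, and the last crops did not cover it.

The top and wrist cameras disagreed by about 4 mm in y on where the block stands. I aimed for that, and it stayed well inside the tolerances.

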